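Slide the filling board out over the drip bowl and hold it

TASK

Set the small empty ramekin down upright, without dropping it, inside the scored circle on the wooden paddle board, and let go of it. Then take the board by its handle and slide it out along the steel riser, never lifting it off, until the straight line scored across the board lies right over the riser's edge on the bowl side and parallel to it, so that the ramekin stands over the steel bowl ready to be filled. That far out the board tips by itself: finish while still holding its handle, keeping the board level and steady on the riser, and do not disturb the bowl, the spice tub or the tin.

Things in the scene. Friction and masses are not known exactly. Their poses are not given: they have to be found in the camera images.
- riser: fixed bridge of bent stainless sheet, 130 (x) x 210 (y) mm, 100 mm high, open underneath along x. Origin on the table under its centre, z up. Its x axis is the sliding direction: +x points outward to the bowl (roughly the robot's right). The board lies on its top at z = 100 mm
- riser_edge (a point): middle of the riser's outer top edge (65 mm from the riser's centre along its +x, 100 mm up); axes as riser
- board: loose wooden paddle board, 0.4 to 0.65 kg, 18 mm thick, flat on the riser: blade 250 (x) x 130 (y) mm, handle 32 mm wide at x = -235 to -125 mm, sticking out past the riser's inner edge. Origin at the centre of the blade's underside, z up, +x outward, within 0.1 rad of the riser's x at first. Centre of mass near x = -17 mm: with its line at the edge it tips towards the bowl unless held
- board_line (a point): on the board's underside straight below the middle of the dark line scored across the blade's top (x = -50 mm in the board). The board must slide 95 to 130 mm outward to bring it to riser_edge
- board_circle (a point): centre of the 84 mm circle scored on the board's top (x = +75 mm, z = 18 mm in the board), where the ramekin is to stand
- board_grip (a point): a good place to grip the handle across its 32 mm width (along the board's y), at mid thickness (x = -190 mm, z = 9 mm in the board)
- ramekin: loose small round open cup (ramekin), plain pale grey, empty, 65 mm in diameter at the rim, narrower at the foot, 40 mm high, 50 to 120 g. Origin at the centre of its underside, z up
- bowl: loose stainless bowl, 190 mm in diameter, 82 mm high, on the table just beyond the riser's outer edge, under the overhang. Origin at the centre of its underside; leave alone
- spice_tub: round tub with a yellow lid, 72 mm in diameter, 78 mm high, stands near the ramekin. Origin at the centre of its underside; leave alone
- tin: round food tin, 75 mm in diameter, 58 mm high, stands near the ramekin. Origin at the centre of its underside; leave alone
Not all that is in view belongs to the job. What is shaped like the ramekin but orange is not meant.

How it is judged:
By the outcome, as a careful person would: the job done as asked, in the order asked, and still so for the second after the job is handed in, while the arm keeps its last pose, push and grip.
It also fails if it takes over 48 s, if anything falls off the work surface, if the arm or the gripper's body presses on something with over 40 N, if the wrist force passes 120 N, or if a joint passes its speed limit or range.

ROBOT

A 6-joint arm with a two-finger parallel gripper is mounted at the origin on a cart in front of the work surface, level with it; the furniture and walls round the work are solid. World frame = base frame: x ahead of the robot, y to its left, z up, the work surface at z = 0. Lengths are in m, angles in rad, forces in N, time in s.
With the tool pointing down it reaches from about 0.3 to 0.85 m from the base axis. Payload 4.2 kg.
Tool frame: the origin (TCP) lies on the centre line of the jaws, within the pads' length; the fingertips stand 25 mm ahead of it and the grasp point (between the pads) lies 6 mm ahead of it; z points along the fingers, y is the line along which they close (so a half turn about z gives the same grasp; the last joint's range is limited). The gripper opens to 91 mm and grips with 3 to 60 N. Pads are 32 mm wide; open, the fingers measure 118 mm over their backs; the gripper's body (76 mm by 178 mm) begins 60 mm behind the grasp point.
Start: joints at [1.304, 0.32, 1.565, -0, 1.257, -0.02], TCP at [0.14, 0.558, 0.239] pointing down, gripper open.
Joint ranges: [-3.11, 3.11], [-0.84, 2.01], [0.21, 2.61], [-1.34, 4.49], [0.05, 2.63], [-2.56, 2.56]. Speed limits (rad/s): [2.57, 2.57, 3.14, 3.14, 3.14, 3.14].

INTERFACE

Orientations are given as a unit quaternion [x, y, z, w].
In Python, from rig import manip gives the robot as it stands. The module is installed in compiled form; this text tells all that it offers. Calls block until the motion is done:
- manip.reach(position, orientation): joint-space move of the TCP to a pose.
- manip.movel(position, attitude=None, rate=0.15, stop_force=None): straight line of the TCP; attitude=None keeps the orientation; rate is the mean speed in m/s. With stop_force (N) it stops when the force on the tool has changed by that much, and returns True; else False.
- manip.move_j(angles): joint-space move.
- manip.set_gripper(opening, strength=None): opening from 0.0 (shut) to 1.0 (fully open); strength is the grip in N (None keeps the last); returns when the fingers have stopped.
- manip.hold(seconds).
- manip.ik(position, orientation): joint angles nearest the present ones, or None.
- manip.state(): the state.
- manip.capture(name): name is "side" or "top" or "wrist"; returns a dict with "img" (420x560x3 uint8, blue, green, red), "intrinsics" (3x3 intrinsics, pixels), "dist" ([k1, k2, p1, p2, k3] as OpenCV has them; the pictures are not rectified), "cam_to_world" (4x4, takes a point from camera to world coordinates). Camera axes: x right, y down, z forward; pixel columns grow to the right and rows downward; lengths in m; the calibration is good to about 2 mm. A picture is of the moment at which its call begins. There is no depth.
A pose or a line that the arm cannot do raises manip.Unreachable and nothing moves.
- manip.sign_off(): hands the job in; it is judged then, once.
The state is a dict: "t": time; "q": joint angles; "joint_vel": joint speeds; "joint_torque": joint torques, N m; "tcp_pos": TCP position; "orientation": TCP orientation; "ft_force": force on the tool from outside, world axes, zero at the start; "torque": the same for the moment, N m; "finger_gap": opening from 0.0 (shut) to 1.0 (fully open); "gripper_force": force on a finger pad.
Only numpy, scipy, OpenCV 4.12 (cv2) and the standard library are available. Lean on these libraries where they do the work, as an engineer would, in place of code of your own. Each camera call takes 0.05 s, during which the arm holds its last target. There are 200 camera calls.

## Working session

There is one attempt and no reset: what is moved stays moved. The work goes in short steps, each a Python script; the robot and the scene stay as the last script left them, time stands still between calls to the robot, and variables do not carry over. Pictures are saved under pics/ and viewed, at most 10 in all, crops included, and the job is handed in when it is done.

```bash
mkdir -p pics; python3 - <<'E'
from rig import manip
import cv2,pickle
d={n:manip.capture(n) for n in("side","top","wrist")}
pickle.dump(d,open('c0.pkl','wb'))
for n in d: 
    cv2.imwrite(f'pics/{n}0.png',d[n]['img']); print(n,d[n]['cam_to_world'].round(3).tolist(),d[n]['intrinsics'].tolist(),d[n]['dist'])
cv2.imwrite('pics/all0.png',cv2.resize(cv2.hconcat([d['side']['img'],d['top']['img']]),(800,300)))
print(manip.state())
E
```

```text
side [[0.876, -0.179, 0.448, -0.037], [-0.482, -0.343, 0.806, -0.971], [0.009, -0.922, -0.387, 0.543], [0.0, 0.0, 0.0, 1.0]] [[435.2989496006432, 0.0, 278.1818716199981], [0.0, 435.2989496006432, 206.697384152353], [0.0, 0.0, 1.0]] [-0.07198501  0.          0.          0.          0.        ]
top [[0.008, -0.997, 0.083, 0.334], [-1.0, -0.007, 0.003, -0.058], [-0.002, -0.083, -0.997, 1.467], [0.0, 0.0, 0.0, 1.0]] [[537.2777243484331, 0.0, 280.2203784703864], [0.0, 537.2777243484331, 203.34824528106185], [0.0, 0.0, 1.0]] [0.06215255 0.         0.         0.         0.        ]
wrist [[0.243, 0.926, 0.287, 0.059], [0.97, -0.232, -0.074, 0.578], [-0.002, 0.297, -0.955, 0.384], [0.0, 0.0, 0.0, 1.0]] [[300.433603274067, 0.0, 279.8844582622158], [0.0, 300.433603274067, 210.91674183804938], [0.0, 0.0, 1.0]] [-0.03159241  0.          0.          0.          0.        ]
{'t': 0.15, 'q': array([ 1.30401475e+00,  3.20163286e-01,  1.56537220e+00, -1.88717204e-05,
        1.25735407e+00, -2.00013053e-02]), 'joint_vel': array([-1.72095185e-04, -1.06503580e-03, -4.32979445e-03, -7.85173831e-05,
        2.85055815e-04,  1.86848034e-03]), 'joint_torque': array([ 9.58433411e-04, -4.12771869e+01, -2.32155097e+01,  7.29710329e-02,
        4.35014593e-02, -1.10578626e-04]), 'tcp_pos': array([0.14038349, 0.55726865, 0.23831323]), 'orientation': array([ 1.23074351e-01,  9.92397241e-01, -6.43078029e-04, -8.37818265e-05]), 'ft_force': array([ 0.39584744, -0.18891257,  1.10297992]), 'torque': array([0.01080036, 0.0139365 , 0.03311582]), 'gripper_force': 0.0, 'finger_gap': 1.0012191931009935}
```

View pics/top0.png

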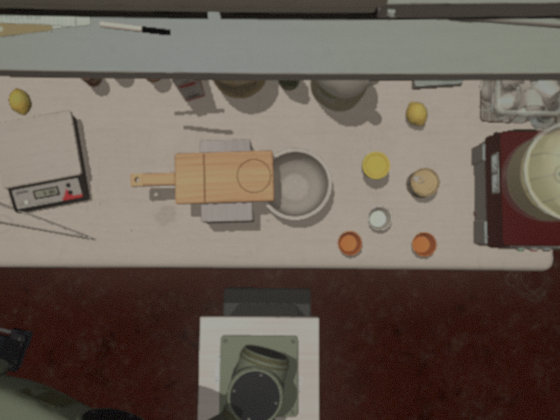

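View pics/side0.png

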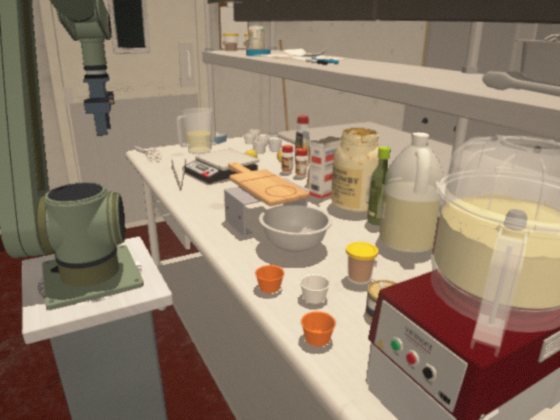

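Top view: a pale cup at (379,219), orange cups at (349,243) and (423,244), yellow tub at (376,165), tin at (424,183), board circle at (254,176), line at x≈204, handle at (153,180), bowl at (297,185). Side view: pale cup at (314,290), orange cups at (270,280) and (318,330). The pale grey cup fits; the orange ones are decoys. I'll confirm it in an enlarged crop.

```bash
cat > h.py <<'E'
import cv2,numpy as np
from scipy.spatial.transform import Rotation as R
def ray(c,px):
    p=cv2.undistortPoints(np.array(px,float).reshape(-1,1,2),c['intrinsics'],c['dist'])[:,0]
    d=np.c_[p,np.ones(len(p))]@c['cam_to_world'][:3,:3].T
    return c['cam_to_world'][:3,3],d/np.linalg.norm(d,axis=1)[:,None]
def plane(c,px,z):
    o,d=ray(c,px); return o+d*((z-o[2])/d[:,2])[:,None]
def tri(*cp):  # (cam,pixel) pairs -> point, rms miss distance
    A=np.zeros((3,3));b=np.zeros(3);L=[]
    for c,p in cp:
        o,d=ray(c,[p]);M=np.eye(3)-np.outer(d[0],d[0]);A+=M;b+=M@o;L.append((M,o))
    x=np.linalg.solve(A,b); return x,np.sqrt(np.mean([np.sum((M@(x-o))**2) for M,o in L]))
def down(yaw): # tool z down, tool y (closing) at world angle yaw
    y=np.array([np.cos(yaw),np.sin(yaw),0]);z=np.array([0,0,-1.]);return R.from_matrix(np.c_[np.cross(y,z),y,z]).as_quat()
E
python3 - <<'E'
import pickle,cv2
from h import *
d=pickle.load(open('c0.pkl','rb'));t,s=d['top'],d['side']
for n,a,b in(('ramekin centre',(379,217),(314,284)),('circle',(254,176),(282,191))):
    print(n,tri((t,a),(s,b)))
for n,p,z in(('ram',(379,219),.03),('tub',(376,165),.078),('tin',(424,183),.058),('or1',(349,243),.03),('or2',(423,244),.03),('circ',(254,176),.118),('line',(204,178),.118),('handle end',(131,180),.118),('bowl',(297,185),.08),('shelf edge .5',(300,75),.5)): print(n,plane(t,[p],z)[0].round(3))
up=lambda i,x,y,w,h,W,H:cv2.resize(i[y:y+h,x:x+w],(W,H),interpolation=cv2.INTER_CUBIC)
a=up(t['img'],120,130,220,100,800,364-64+64)
b=up(t['img'],330,150,120,100,400,236);c=up(s['img'],240,230,120,100,400,236)
cv2.imwrite('pics/crop1.png',cv2.vconcat([a[:364],cv2.hconcat([b,c])]))
E
```

```text
ramekin centre (array([ 0.41769856, -0.316654  ,  0.03197861]), np.float64(0.0014629901458710825))
circle (array([0.5177384 , 0.01182032, 0.11650685]), np.float64(0.0025056686478251836))
ram [ 0.414 -0.318  0.03 ]
tub [ 0.552 -0.302  0.078]
tin [ 0.508 -0.431  0.058]
or1 [ 0.349 -0.238  0.03 ]
or2 [ 0.348 -0.433  0.03 ]
circ [0.515 0.013 0.118]
line [0.509 0.139 0.118]
handle end [0.503 0.322 0.118]
bowl [ 0.498 -0.097  0.08 ]
shelf edge .5 [ 0.651 -0.09   0.5  ]
```

View pics/crop1.png

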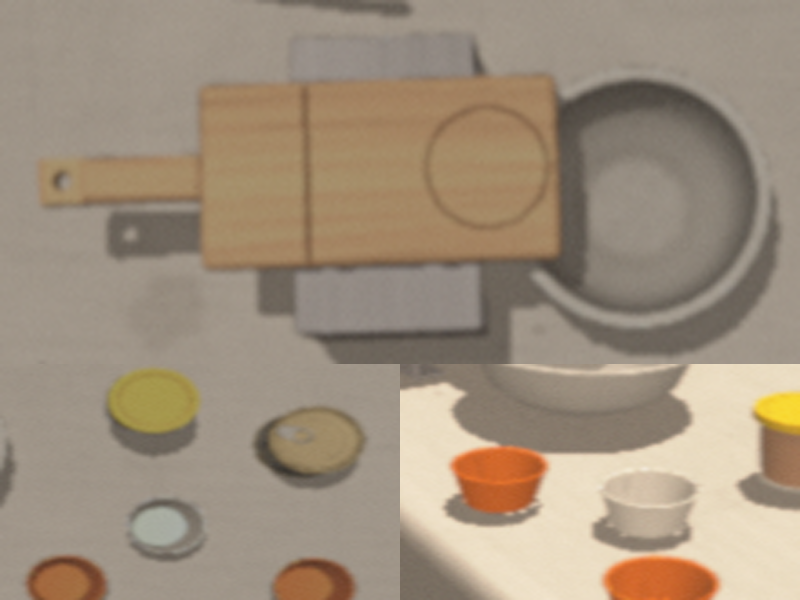

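The crop confirms that the pale grey cup is the ramekin and its neighbours are orange. The two-view heights agree with the text: rim/centre about 0.03 and board top 0.117. Next I'll take closer wrist views on the way to the ramekin.

```bash
python3 - <<'E'
from rig import manip
from h import *
import pickle
q=down(np.pi/2);d=[]
for p in((.46,.13,.30),(.46,.02,.30),(.418,-.26,.22),(.418,-.317,.17)):
    manip.reach(p,q);manip.hold(.15);d.append(manip.capture('wrist'));print(manip.state()['t'],manip.state()['q'].round(2))
pickle.dump(d,open('c1.pkl','wb'))
cv2.imwrite('pics/w1.png',cv2.resize(cv2.vconcat([cv2.hconcat([d[0]['img'],d[1]['img']]),cv2.hconcat([d[2]['img'],d[3]['img']])]),(800,600)))
E
```

```text
2.2917 [ 0.25  0.13  1.66  0.    1.35 -1.32]
3.0083 [ 0.02  0.1   1.7   0.    1.34 -1.55]
4.3417 [-0.58  0.2   1.78  0.    1.16 -2.15]
4.9417 [-0.67  0.29  1.78  0.    1.06 -2.24]
```

View pics/w1.png

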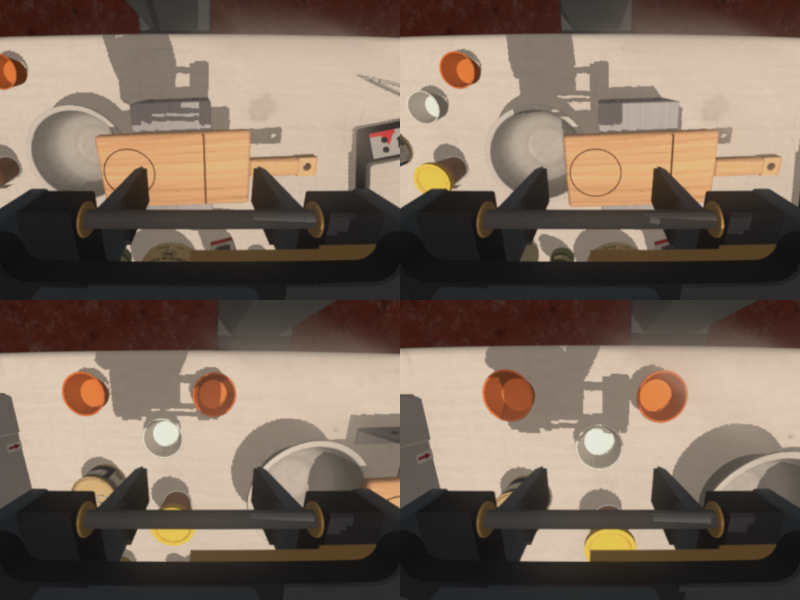

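Wrist frames (full-resolution pixels): ramekin at about (280,203) in frame 3 and (228,190) in frame 2, board blade, line and circle clear in frames 0 and 1, and the near flap of the riser at about (270–390, 140–180) in frame 1. Next I'll detect edges and enlarge the details.

```bash
python3 - <<'E'
import pickle
from h import *
d=pickle.load(open('c1.pkl','rb'));t=pickle.load(open('c0.pkl','rb'))['top']
up=lambda i,x,y,w,h,W,H:cv2.resize(i[y:y+h,x:x+w],(W,H),interpolation=cv2.INTER_CUBIC)
cv2.imwrite('pics/crop2.png',cv2.vconcat([cv2.hconcat([up(d[3]['img'],240,165,80,60,400,300),up(d[2]['img'],190,160,80,60,400,300)]),
 cv2.hconcat([up(d[1]['img'],260,130,140,60,400,300),up(t['img'],190,130,80,100,400,300)])]))
for n,c,box in(('top',t,(125,140,280,215)),('w0',d[0],(125,170,450,290)),('w1',d[1],(220,170,560,290))):
    im=c['img'];hsv=cv2.cvtColor(im,cv2.COLOR_BGR2HSV);m=np.zeros(im.shape[:2],np.uint8)
    x0,y0,x1,y1=box;m[y0:y1,x0:x1]=(cv2.inRange(hsv,(5,75,70),(25,255,255)))[y0:y1,x0:x1]
    m=cv2.morphologyEx(m,cv2.MORPH_CLOSE,np.ones((5,5)))
    ct=max(cv2.findContours(m,0,1)[0],key=cv2.contourArea)
    W=plane(c,ct[:,0],.118);
    r=cv2.minAreaRect((W[:,:2]*1000).astype(np.float32));print(n,cv2.contourArea(ct),'rect',r)
    # rows on the blade: left edge (outer end) and right end
    B=W[W[:,1]<.19] ; print(' ext',W.min(0).round(4),W.max(0).round(4))
    # end edge (min y), near edge (min x): fit lines
    for nm,S in(('outer',W[W[:,1]<W[:,1].min()+.012]),):
        print(' ',nm,S[:,:2].round(4).min(0),S[:,:2].max(0).round(4),np.polyfit(S[:,0],S[:,1],1))
    n0=W[(W[:,0]<.48)&(W[:,1]<.17)&(W[:,1]>.0)];print('  near edge',len(n0),np.polyfit(n0[:,1],n0[:,0],1))
E
```

```text
top 5365.0 rect ((511.32916259765625, 142.7173309326172), (131.4057159423828, 359.43310546875), 2.1443088054656982)
 ext [ 0.4453 -0.0382  0.118 ] [0.5817 0.3226 0.118 ]
  outer [ 0.4521 -0.0382] [ 0.5795 -0.027 ] [ 0.03795217 -0.05447107]
  near edge 67 [-0.04400603  0.45299308]
w0 21333.5 rect ((508.92083740234375, 144.2818603515625), (130.05404663085938, 358.3122253417969), 2.305556535720825)
 ext [ 0.4427 -0.0362  0.118 ] [0.5769 0.3237 0.118 ]
  outer [ 0.4521 -0.0362] [ 0.5634 -0.0243] [ 0.01725177 -0.04203087]
  near edge 152 [-0.04053522  0.45033979]
w1 21719.0 rect ((511.27410888671875, 143.1937255859375), (361.46514892578125, 137.85975646972656), 89.89582061767578)
 ext [ 0.4424 -0.0374  0.118 ] [0.5804 0.3239 0.118 ]
  outer [ 0.4512 -0.0374] [ 0.5799 -0.0258] [ 0.0249188  -0.04715333]
  near edge 152 [-0.03955812  0.44999893]
```

View pics/crop2.png

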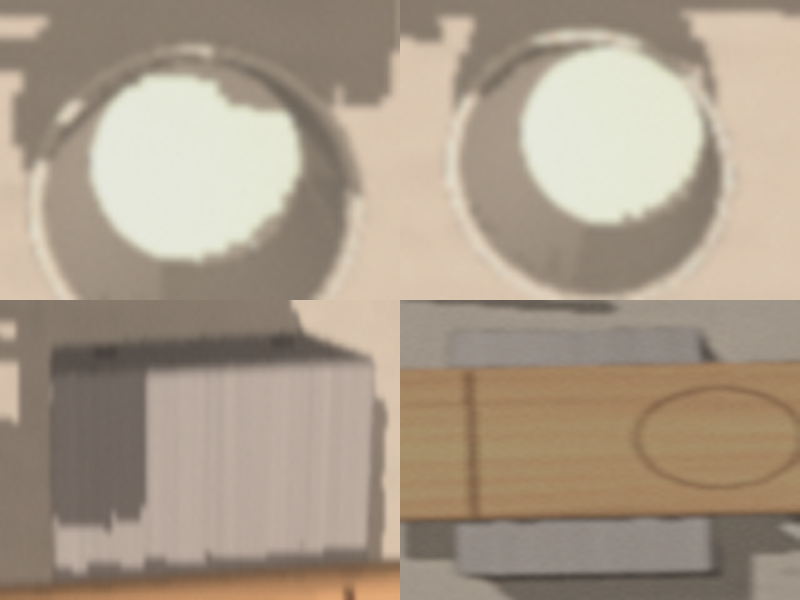

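Frame 3 rim centre is about (279.3,206) and frame 2 about (228,192.8). The riser top's near flap is at w1 (278,144)–(390,142). In the top view, the bowl-side edge runs from (250,140) to (252.4,221), the scored line from (203.6,153) to (205,202), and the circle is centred at (254,176).

```bash
python3 - <<'E'
import pickle
from h import *
d=pickle.load(open('c1.pkl','rb'));t=pickle.load(open('c0.pkl','rb'))['top']
rim3,rim2,rimt=(279.3,206),(228,192.8),(379.3,217.5)
print('rim w2+w3',tri((d[2],rim2),(d[3],rim3)),'+top',tri((d[2],rim2),(d[3],rim3),(t,rimt)))
for c,a,b in((d[3],(246.6,206),(312,206)),(d[2],(200,192.8),(256,192.8))):
    W=plane(c,[a,b],.04);print('rim diam',np.linalg.norm(W[0]-W[1]),W.mean(0))
def rows(c,r0,r1,x0,x1,z,edge=True,w=5):
    g=cv2.GaussianBlur(cv2.cvtColor(c['img'],cv2.COLOR_BGR2GRAY).astype(float),(0,0),.8);P=[]
    for r in range(r0,r1+1):
        e=x0+(x1-x0)*(r-r0)/max(1,r1-r0);xs=np.arange(int(round(e))-w,int(round(e))+w+1)
        v=np.abs(g[r,xs+1]-g[r,xs-1]) if edge else g[r,xs].max()-g[r,xs]
        k=np.clip(v.argmax(),1,len(v)-2);a,b,cc=v[k-1:k+2];den=a-2*b+cc
        P.append((xs[k]+(0 if den==0 else .5*(a-cc)/den),r))
    W=plane(c,P,z)[:,:2];p=np.polyfit(W[:,0],W[:,1],1)
    for _ in range(3):
        e=np.abs(W[:,1]-np.polyval(p,W[:,0]));k=e<=max(.0008,2*np.median(e));p=np.polyfit(W[k,0],W[k,1],1)
    return W[k],p
for n,c,a in(('top outer far',t,(141,148,250,250)),('top outer near',t,(206,219,252,252)),('w1 outer',d[1],(148,176,278.3,279.2)),('w0 outer',d[0],(146,176,None,None)),('top inner near',t,(207,219,201.4,202)),('top inner far',t,(141,149,199.6,200)),('w1 inner',d[1],(146,176,390,388.6))):
    if a[2] is None: continue
    W,p=rows(c,*a,.1);print(n,len(W),'mean',W.mean(0).round(4),'slope dy/dx',p.round(4))
for n,c,a in(('top line',t,(156,200,203.6,205)),('w0 line',d[0],(190,225,287,287)),('w1 line',d[1],(190,225,381,381))):
    W,p=rows(c,*a,.118,False,7);print(n,len(W),W.mean(0).round(4),'slope',p.round(4),'y@.511',np.polyval(p,.511))
for n,c,a in(('top end',t,(155,198,272,273)),('w1 end',d[1],(200,280,232,240)),('w0 end',d[0],(195,260,137,145))):
    W,p=rows(c,*a,.118,True,8);print(n,len(W),W.mean(0).round(4),'slope',p.round(4),'y@.511',np.polyval(p,.511))
for n,c,p in(('top',t,(253.8,175.7)),('w0',d[0],(181,240)),('w1',d[1],(272,240))): print('circle',n,plane(c,[p],.118))
print('circle tri',tri((t,(253.8,175.7)),(d[0],(181,240)),(d[1],(272,240))))
print('handle end tri',tri((t,(131,180)),(d[0],(441,231)),(d[1],(532,231))))
E
```

```text
rim w2+w3 (array([ 0.41544842, -0.31705187,  0.04011358]), np.float64(0.00028514379704790203)) +top (array([ 0.41703601, -0.31754707,  0.03505819]), np.float64(0.0005379464218093068))
rim diam 0.06276496880331665 [ 0.41576783 -0.31712826  0.04      ]
rim diam 0.06269860730969777 [ 0.41518675 -0.31703595  0.04      ]
top outer far 8 mean [0.5993 0.0204] slope dy/dx [ 0.2389 -0.1228]
top outer near 14 mean [0.4239 0.0196] slope dy/dx [0.0444 0.0008]
w1 outer 22 mean [0.4242 0.0174] slope dy/dx [0.0059 0.0149]
top inner near 10 mean [0.424  0.1485] slope dy/dx [-0.077   0.1812]
top inner far 9 mean [0.5969 0.1577] slope dy/dx [-0.0624  0.195 ]
w1 inner 30 mean [0.4225 0.1535] slope dy/dx [0.245 0.05 ]
top line 45 [0.5093 0.1393] slope [0.0413 0.1182] y@.511 0.1393469852479604
w0 line 36 [0.4736 0.1368] slope [0.0409 0.1174] y@.511 0.13832824970869054
w1 line 36 [0.4737 0.1368] slope [0.0417 0.117 ] y@.511 0.1383468443322724
top end 31 [ 0.5176 -0.0341] slope [ 0.0346 -0.052 ] y@.511 -0.03434520011688554
w1 end 50 [ 0.5236 -0.0338] slope [ 0.0057 -0.0368] y@.511 -0.0338826226686935
w0 end 46 [ 0.4928 -0.03  ] slope [ 0.1394 -0.0987] y@.511 -0.027423301103587414
circle top [[0.51605388 0.01339558 0.118     ]]
circle w0 [[0.51381811 0.01398611 0.118     ]]
circle w1 [[0.51378102 0.01185349 0.118     ]]
circle tri (array([0.51608125, 0.01255773, 0.11333781]), np.float64(0.0009051538504679997))
handle end tri (array([0.50238148, 0.32180578, 0.1176687 ]), np.float64(0.0007573836719057957))
```

Measurements are consistent: ramekin at (0.416,−0.317) with rim z 0.040, and circle at (0.514,0.013) with board top about 0.118. Now I'll pick it up.

```bash
python3 - <<'E'
from rig import manip
from h import *
S=manip.state
manip.reach((.416,-.317,.1),down(np.pi/2))
manip.movel((.416,-.317,.036),rate=.08)
manip.set_gripper(0.3,18);s=S();print(s['t'],s['finger_gap'],s['gripper_force'],s['ft_force'])
manip.movel((.416,-.317,.2),rate=.15)
s=S();print(s['t'],s['finger_gap'],s['gripper_force'],s['ft_force'])
manip.reach((.5145,.0135,.2),down(np.pi/2));manip.hold(.2)
s=S();print(s['t'],s['finger_gap'],s['gripper_force'],s['ft_force'],s['tcp_pos'])
import pickle;d=[manip.capture(n) for n in('side','wrist','top')]
cv2.imwrite('pics/p3.png',cv2.hconcat([d[0]['img'][100:320,180:440],d[1]['img'][60:280,120:460]]))
E
```

```text
6.8333 0.6877809853404164 18.000254103681073 [ 0.16100304 -0.33444782  1.51229963]
8.075 0.6856131259533734 17.999937529675663 [-0.30076998  0.21522531 -1.69959619]
9.575 0.6868032367586523 17.99993653607089 [-1.02600189 -0.17341866 -0.35088597] [0.51454795 0.01248561 0.20000499]
```

View pics/p3.png

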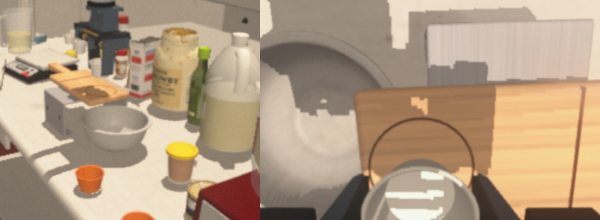

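Ramekin is held level with its gap at 0.69 (about 62 mm) and sits over the circle (wrist crop: cup at about (420,195), circle at about (421,170)). Now I'll set it down.

```bash
python3 - <<'E'
from rig import manip
from h import *
import pickle
S=manip.state;q=down(np.pi/2)
manip.movel((.5145,.0135,.166),rate=.08);manip.hold(.2)
f0=S()['ft_force']
hit=manip.movel((.5145,.0135,.146),rate=.02,stop_force=2.)
s=S();print(hit,s['t'],s['tcp_pos'],s['ft_force']-f0)
manip.hold(.1);manip.set_gripper(.82);manip.set_gripper(1.0)
manip.movel((.5145,.0135,.25),rate=.12)
manip.reach((.44,.03,.32),q);manip.hold(.2);d=[manip.capture('wrist')]
manip.reach((.44,.16,.32),q);manip.hold(.2);d.append(manip.capture('wrist'))
d+=[manip.capture('top'),manip.capture('side')]
pickle.dump(d,open('c2.pkl','wb'));print(S()['t'])
up=lambda i,x,y,w,h:cv2.resize(i[y:y+h,x:x+w],(400,300),interpolation=cv2.INTER_CUBIC)
cv2.imwrite('pics/p4.png',cv2.vconcat([cv2.hconcat([up(d[0]['img'],120,100,320,240),up(d[1]['img'],60,100,320,240)]),cv2.hconcat([up(d[2]['img'],190,130,100,100),up(d[3]['img'],200,140,160,120)])]))
E
```

```text
True 11.1417 [0.5144716  0.01351295 0.15416812] [ 0.0658202  -0.98604559  4.42135441]
14.7417
```

View pics/p4.png

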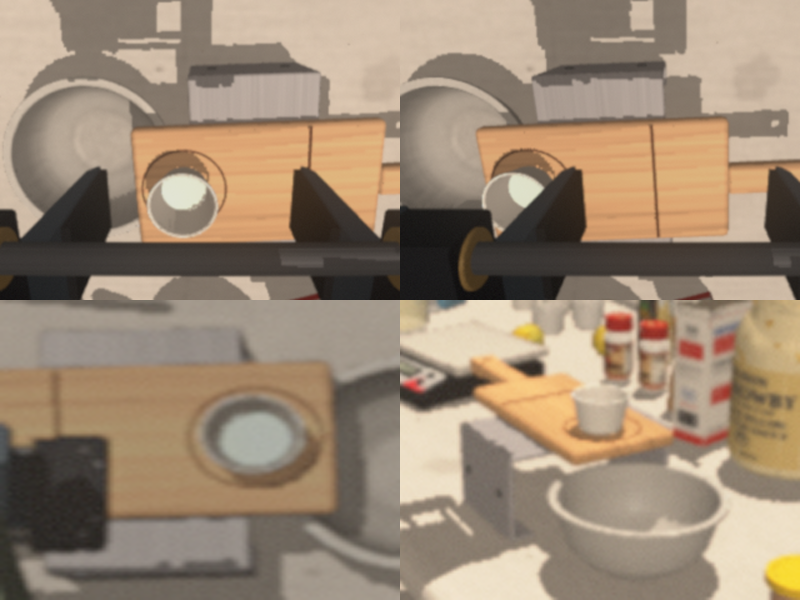

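The ramekin stands upright inside the circle and has been released. Near riser flap corners are A: (272,166)–(377,159) and B: (168,164)–(271,154). I'll fit the riser's edges at z=0.1.

```bash
python3 - <<'E'
import pickle
from h import *
A,B,T,_=pickle.load(open('c2.pkl','rb'));t=pickle.load(open('c0.pkl','rb'))['top']
print('corner outer tri',tri((A,(272,165.6)),(B,(168,164))),'inner',tri((A,(376.8,159.2)),(B,(271.2,154.4))))
def scan(c,pts,axis,w,z,sign):
    # edge along segment pts, searched along axis (0=col,1=row); sign of gradient
    g=cv2.GaussianBlur(cv2.cvtColor(c['img'],cv2.COLOR_BGR2GRAY).astype(np.float32),(0,0),.8)
    (x0,y0),(x1,y1)=pts;n=int(max(abs(x1-x0),abs(y1-y0)));o=np.arange(-w,w+.01,.25);P=[]
    for f in np.linspace(.06,.94,n):
        x,y=x0+f*(x1-x0),y0+f*(y1-y0);mx=np.full(len(o),x)+(o if axis==0 else 0);my=np.full(len(o),y)+(o if axis==1 else 0)
        v=cv2.remap(g,mx.astype(np.float32)[None],my.astype(np.float32)[None],cv2.INTER_CUBIC)[0]
        k=(sign*np.gradient(v)).argmax();P.append((mx[k],my[k]))
    W=plane(c,P,z)[:,:2];a=1-axis if True else 0
    u,v=(W[:,0],W[:,1]) if axis==0 else (W[:,1],W[:,0])
    keep=np.ones(len(u),bool)
    for _ in range(4):
        p=np.polyfit(u[keep],v[keep],1);e=np.abs(v-np.polyval(p,u));keep=e<=max(.0006,2*np.median(e))
    return W[keep].mean(0).round(4),p.round(4),keep.sum(),len(u),round(float(np.median(e)),5)
print('front A',scan(A,((273,165.6),(376,159.2)),1,3,.1,1))
print('front B',scan(B,((169,164),(270,154.4)),1,3,.1,1))
print('outer A',scan(A,((272,166),(272.8,197)),0,3,.1,1))
print('outer B',scan(B,((168,164),(171.2,196)),0,3,.1,1))
print('inner A',scan(A,((376.8,160),(377.6,194)),0,3,.1,-1))
print('inner B',scan(B,((271.2,155),(272,192)),0,3,.1,-1))
print('front top',scan(t,((203,221.2),(251,220.7)),1,3,.1,-1))
print('back top',scan(t,((201,140.5),(248,140)),1,3,.1,1))
print('back top sgn-',scan(t,((201,140.5),(248,140)),1,3,.1,-1))
for c,n in((A,'A'),(B,'B')):
  for z in(.1,): print(n,'corner',plane(c,[(272,165.6),(376.8,159.2)] if n=='A' else [(168,164),(271.2,154.4)],z).round(4).tolist())
E
```

```text
corner outer tri (array([0.41126082, 0.0200896 , 0.09423122]), np.float64(0.0007700573789786495)) inner (array([0.40127335, 0.14831929, 0.09591278]), np.float64(0.002383328326073226))
front A (array([0.4056, 0.0867]), array([-0.1319,  0.4171]), np.int64(96), 103, 0.00193)
front B (array([0.4027, 0.0876]), array([-0.04  ,  0.4062]), np.int64(69), 101, 0.00052)
outer A (array([0.4309, 0.0192]), array([0.0305, 0.006 ]), np.int64(31), 31, 0.00034)
outer B (array([0.4305, 0.0195]), array([0.0271, 0.0078]), np.int64(27), 32, 0.00033)
inner A (array([0.4267, 0.1469]), array([0.083 , 0.1115]), np.int64(31), 34, 9e-05)
inner B (array([0.4239, 0.1468]), array([-0.0043,  0.1487]), np.int64(24), 37, 0.0001)
front top (array([0.4032, 0.078 ]), array([-0.0402,  0.4064]), np.int64(42), 48, 0.00046)
back top (array([0.6075, 0.0929]), array([-0.0101,  0.6085]), np.int64(37), 47, 0.00115)
back top sgn- (array([0.614 , 0.0931]), array([-0.0376,  0.6175]), np.int64(35), 47, 0.00051)
A corner [[0.4112, 0.0202, 0.1], [0.4032, 0.147, 0.1]]
B corner [[0.4096, 0.0223, 0.1], [0.3984, 0.1485, 0.1]]
```

Riser yaw is about 0.037, board yaw about 0.040, edge near y≈0.022 at x=0.51, and line at y≈0.1385, so the slide is about 0.116, which falls within 95–130. I'll grip at board x≈−212 mm so that the fingertips clear the riser's inner edge at the end of the slide.

```bash
python3 - <<'E'
from rig import manip
from h import *
import pickle
S=manip.state;q=down(.040)
print(manip.ik((.5033,.2988,.115),q))
manip.reach((.5033,.2988,.2),q)
print(manip.movel((.5033,.2988,.115),rate=.08,stop_force=8));manip.hold(.2)
f0=S()['ft_force'];m0=S()['torque']
manip.set_gripper(.2,45);s=S();print(s['t'],s['finger_gap'],s['tcp_pos'],s['ft_force']-f0,s['torque']-m0)
u=np.array([np.sin(.038),-np.cos(.038),0])
p=np.array((.5033,.2988,.115))
manip.movel(p+u*.05,rate=.04);s=S();print(s['t'],s['tcp_pos'],s['ft_force']-f0,s['torque']-m0)
manip.movel(p+u*.10,rate=.04);manip.hold(.2);s=S();print(s['t'],s['tcp_pos'],s['ft_force']-f0,s['torque']-m0)
d=[manip.capture(n) for n in('wrist','top','side')];pickle.dump(d,open('c3.pkl','wb'))
np.save('f0.npy',np.r_[f0,m0])
up=lambda i,x,y,w,h,W=400,H=300:cv2.resize(i[y:y+h,x:x+w],(W,H),interpolation=cv2.INTER_CUBIC)
cv2.imwrite('pics/p5.png',cv2.vconcat([cv2.hconcat([d[0]['img'][60:360,80:480],up(d[1]['img'],170,110,160,120)]),up(d[2]['img'],200,140,240,90,800,300)]))
E
```

```text
[ 5.16111897e-01  4.37903596e-01  1.71585862e+00 -4.44089210e-16
  9.87830433e-01  4.76111897e-01]
False
18.6167 0.3458963206247653 [0.50366909 0.29882961 0.11504   ] [ 2.17152242  1.43913832 -0.87804177] [ 0.12292592 -0.13651954  0.42115387]
20.0167 [0.50521761 0.24867683 0.11503303] [ 0.43038836  2.77306456 -0.06906829] [ 0.40281131 -0.0407944  -0.03397178]
21.6167 [0.50712227 0.19871606 0.11497107] [1.08798938 3.77231343 0.33887841] [ 0.5241334  -0.02534251 -0.03313943]
```

View pics/p5.png

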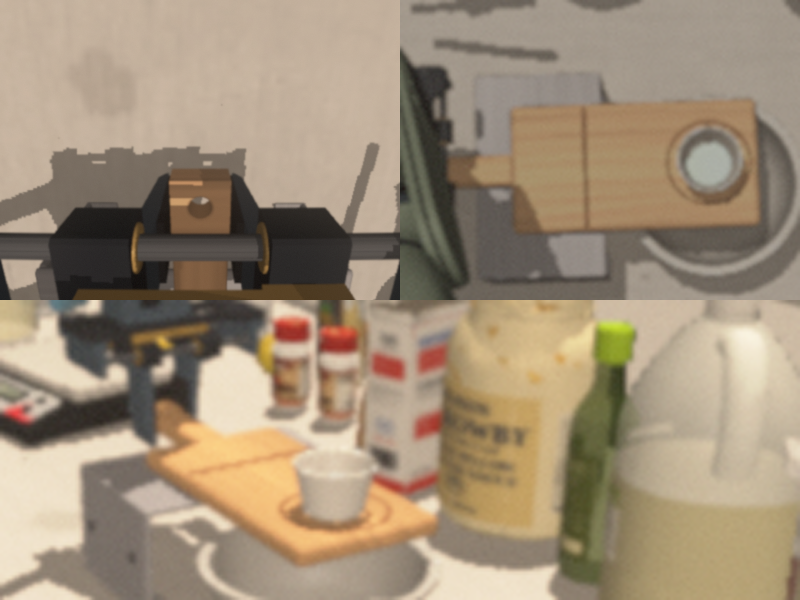

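The board is sliding flat and the ramekin is steady. In the top view the line runs (242.8,152)–(244.4,201) and the riser edge runs (250,140)–(252.8,221). Now I'll measure the remaining distance in that same image.

```bash
cat > rem.py <<'E'
from h import *
def prof(c,r,x0,x1,kind):
    g=cv2.GaussianBlur(cv2.cvtColor(c['img'],cv2.COLOR_BGR2GRAY).astype(np.float32),(0,.001),.8) if 0 else cv2.GaussianBlur(cv2.cvtColor(c['img'],cv2.COLOR_BGR2GRAY).astype(np.float32),(0,0),.7)
    o=np.arange(x0,x1,.1,dtype=np.float32)[None];v=cv2.remap(g,o,np.full_like(o,r),cv2.INTER_CUBIC)[0]
    return o[0][v.argmin()] if kind=='line' else o[0][np.gradient(v).argmin()]
def line(P,c,z):
    W=plane(c,P,z)[:,:2];k=np.ones(len(W),bool)
    for _ in range(4):
        p=np.polyfit(W[k,0],W[k,1],1);e=np.abs(W[:,1]-np.polyval(p,W[:,0]));k=e<=max(.001,2*np.median(e))
    return p,k.sum()
def measure(c,lx,rows=(156,200)):
    L=[(prof(c,r,lx-4,lx+4,'line'),r) for r in range(*rows)]
    E=[(prof(c,r,247,254,'edge'),r) for r in range(142,150)]+[(prof(c,r,248.5,256,'edge'),r) for r in range(206,219)]
    l,n=line(L,c,.118);e,m=line(E,c,.1)
    print('line',l,n,'edge',e,m,'edge px',[round(float(a),1) for a,_ in E]);
    for x in(.45,.512,.57): print(x,'gap',np.polyval(l,x)-np.polyval(e,x))
E
python3 - <<'E'
import pickle
from rem import *
d=pickle.load(open('c3.pkl','rb'));measure(d[1],243.6)
t=pickle.load(open('c0.pkl','rb'))['top'];measure(t,204.3)
E
```

```text
line [0.04446256 0.01616609] 44 edge [0.0435081  0.00114098] 19 edge px [248.2, 249.2, 249.2, 249.2, 249.2, 249.2, 249.2, 249.8, 251.0, 251.0, 251.0, 251.2, 251.2, 251.2, 251.2, 251.2, 251.2, 251.2, 251.8, 251.8, 251.8]
0.45 gap 0.015454615984284832
0.512 gap 0.015513792651117016
0.57 gap 0.015569151468476157
line [0.04281084 0.11742652] 44 edge [0.04448932 0.0007248 ] 19 edge px [248.2, 248.8, 249.2, 249.2, 249.2, 249.2, 249.2, 249.8, 251.2, 251.2, 251.0, 251.0, 251.0, 251.2, 251.2, 251.2, 251.2, 251.2, 251.8, 251.8, 251.8]
0.45 gap 0.11594640965736772
0.512 gap 0.11584234424399732
0.57 gap 0.11574499272826373
```

Remaining gap is 15.5 mm, the lines are parallel within 0.001 rad, and the initial 115.8 mm agrees. Final slide.

```bash
python3 - <<'E'
from rig import manip
from rem import *
S=manip.state;f=np.load('f0.npy')
u=np.array([np.sin(.04),-np.cos(.04),0]);p=np.array((.5033,.2988,.115))+.1*np.array([np.sin(.038),-np.cos(.038),0])
manip.movel(p+u*.0156,rate=.02);manip.hold(.4);s=S();print(s['t'],s['tcp_pos'],s['ft_force']-f[:3],s['torque']-f[3:],s['finger_gap'],s['gripper_force'])
c=manip.capture('top');d=manip.capture('side');measure(c,249.7)
up=lambda i,x,y,w,h,W=400,H=300:cv2.resize(i[y:y+h,x:x+w],(W,H),interpolation=cv2.INTER_CUBIC)
cv2.imwrite('pics/p6.png',cv2.hconcat([up(c['img'],190,125,120,110,400,367),up(d['img'],210,150,120,110,400,367)]))
E
```

```text
23.1 [0.50779416 0.18383784 0.11516658] [0.39218234 6.82407228 1.51763491] [ 0.91714682 -0.01887591  0.01675356] 0.3532148526874218 44.975238125771284
line [0.04442368 0.00121624] 44 edge [0.04075319 0.00272674] 18 edge px [248.2, 249.2, 249.2, 249.2, 249.2, 249.2, 249.2, 250.0, 251.0, 251.2, 251.0, 251.0, 251.2, 251.2, 251.2, 251.2, 251.0, 251.8, 251.2, 251.2, 251.2]
0.45 gap 0.00014121875846983406
0.512 gap 0.00036878925148700267
0.57 gap 0.0005816777772127447
```

View pics/p6.png

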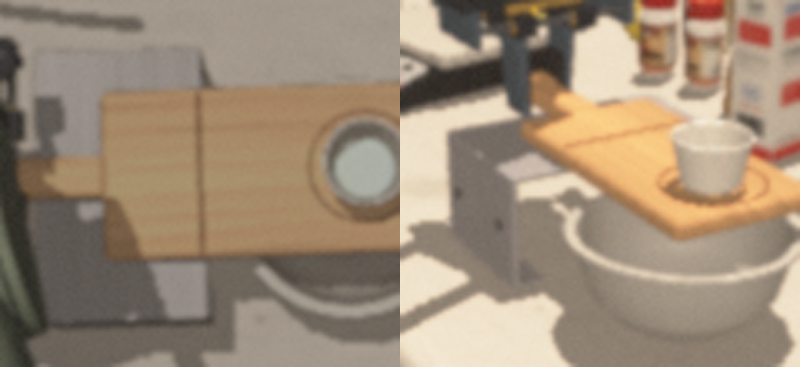

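The line coincides with the edge to about 0.4 mm and is parallel. The ramekin stands inside the circle over the bowl, and the bowl is in its place. I'll do a brief steadiness check, then hand in.

```bash
python3 - <<'E'
from rig import manip
a=manip.state();manip.hold(.8);b=manip.state()
print(b['tcp_pos']-a['tcp_pos'],b['ft_force']-a['ft_force'],b['finger_gap'],b['t'])
if abs(b['tcp_pos']-a['tcp_pos']).max()<5e-4: print(manip.sign_off())
E
```

```text
[ 5.22450716e-06 -2.75639027e-05 -2.05917700e-06] [0.21451902 0.53840101 0.10090641] 0.3478772259275511 24.0
the job is handed in; nothing more can be done
None
```

I handed the job in at 24 s: the ramekin stands released inside the circle, the scored line measures within about 0.6 mm of the riser's edge and parallel to it, and the gripper still holds the handle with the board steady.

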